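# Hook an objective tray out of a deep bench rack

### The job

Two grey trays stand deep in the wire rack, out of the gripper's reach. Pick up the pull hook by its white handle, drop its blade behind the front lip of the tray that holds the two round objective cases, and drag that tray straight forward until about half of its length stands out in front of the rack. Then lift the hook out and stand it upright on the open worktop, clear of the trays; never touch the trays with the gripper itself, and leave the other tray and the small things round about where they are.

Things in the scene. Friction and masses are not known exactly. Their poses are not given: they have to be found in the camera images.
- hook_grip (a point): Pull hook, a loose 0.16 kg tool standing on the worktop. Handle: upright white bar 90 long (x), 22 wide (y), 56 high, on a foot 40 wide, 6 high; grip it across y from above. This point: middle of the handle, 32 mm above its underside. x points from handle to blade, z up. An 8 mm steel rod runs forward from it, axis 45 mm above the underside, to the blade.
- hook_tip (a point): Middle of the lower edge of the hook's blade, a steel plate 36 wide (y), 4 thick (x), reaching 41 mm below the rod. Level with the handle's underside, 152 mm ahead (+x) of hook_grip and 32 mm below it; axes of the hook.
- case_tray_lip (a point): Tray to pull, with two round objective cases (to 70 mm high): middle of the top of its front wall, 40 mm above the worktop. Loose open tray 120 long (x), 116 wide (y), 40 high, walls and floor 4 thick, about 0.46 kg. x points from front to rear, z up; wall's inner face 2 mm behind this point. Cases fixed in its rear half; 60 mm behind the front wall are free. In either bay.
- cube_tray_lip (a point): The other tray, alike but with two square black filter cubes (to 50 mm high) in its rear half, in the other bay: same point and axes. Leave it.
- rack_front (a point): Fixed steel wire rack, two bays side by side, 312 wide (y), 208 deep (x), open in front, no floor: trays slide out on the worktop. This point: on the worktop, middle of the line of its front posts; x points into the rack, y left, z up. Bays 144 wide between side wires (wires 22 and 85 mm up); the wire roof's underside is 160 mm up.

How it is judged (in metres and radians):
On the way, in this order (a step that is already met when the one before it is completed fails the run):
1. the hook's blade is down behind the front lip of the tray with the round cases, the tray still inside the rack (x of hook_tip in the frame of case_tray_lip between 0.002 and 0.075 m and y of hook_tip in the frame of case_tray_lip between -0.05 and 0.05 m and z of hook_tip in the frame of case_tray_lip below -0.008 m and x of case_tray_lip in the frame of rack_front above 0 m), for 0.1 s.
2. that tray has been drawn at least 35 mm out of the rack with the blade still behind its lip (x of hook_tip in the frame of case_tray_lip between 0.002 and 0.075 m and y of hook_tip in the frame of case_tray_lip between -0.05 and 0.05 m and z of hook_tip in the frame of case_tray_lip below -0.008 m and x of case_tray_lip in the frame of rack_front below -0.035 m), for 0.1 s.
At the end, for the whole second after the job is handed in: The tray with round cases is flat, its front lip 35 to 90 mm in front of the rack's front posts, within 15 degrees of straight; the hook stands upright on the worktop, blade out of the tray (15 mm before the lip or 80 mm aside of its middle); the other tray is within 15 mm of its start (x of case_tray_lip in the frame of rack_front between -0.09 and -0.035 m and angle between the x axis of case_tray_lip and the x axis of rack_front, either way round below 0.26 rad and angle between case_tray_lip's own z axis and vertical below 0.06 rad and height (world z) of case_tray_lip below 0.045 m and angle between hook_grip's own z axis and vertical below 0.1 rad and height (world z) of hook_grip between 0.025 and 0.04 m and (x of hook_tip in the frame of case_tray_lip below -0.015 m or y of hook_tip in the frame of case_tray_lip above 0.08 m or y of hook_tip in the frame of case_tray_lip below -0.08 m) and distance of cube_tray_lip from where it was at the start of the episode below 0.015 m); the robot touches nothing.
It fails at once if the gripper or arm touches a tray (contact force between any of the fingers, the arm and case_tray above 1 N or contact force between any of the fingers, the arm and cube_tray above 1 N).
It fails at once if the other tray is moved more than 15 mm (distance of cube_tray_lip from where it was at the start of the episode above 0.015 m).
It fails at once if a small thing round about is moved more than 30 mm (distance of any of timer, coverslips_a, oil_bottle from where it was at the start of the episode above 0.03 m).
It also fails if it takes over 58 s, if anything falls off the work surface, if the arm or the gripper's body presses on something with over 40 N, if the wrist force passes 120 N, or if a joint passes its speed limit or range.

### The arm

A 7-joint arm with a two-finger parallel gripper is mounted at the origin on a cart in front of the work surface, level with it; the furniture and walls round the work are solid. World frame = base frame: x ahead of the robot, y to its left, z up, the work surface at z = 0. Lengths are in mm, angles in rad, forces in N, time in s.
With the tool pointing down it reaches from about 350 to 900 mm from the base axis. Payload 7.2 kg.
Tool frame: the origin (TCP) lies at the very end of the fingers, on their centre line; the grasp point (between the pads) lies 19 mm behind it; z points along the fingers, y is the line along which they close (so a half turn about z gives the same grasp; the last joint's range is limited). The gripper opens to 88 mm and grips with 3 to 60 N. Pads are 20 mm wide; open, the fingers measure 115 mm over their backs; the gripper's body (75 mm by 178 mm) begins 61 mm behind the grasp point.
Start: joints at [1.163, 0.411, -0.013, 1.596, 0.006, 1.134, -0.082], TCP at [208.3, -589.271, 222.653] pointing down, gripper open.
Joint ranges: [-2.95, 2.95], [-0.29, 1.99], [-1.47, 1.44], [0.14, 2.54], [-1.03, 4.17], [0.13, 1.85], [-2.86, 2.86]. Speed limits (rad/s): [2.39, 2.39, 3.01, 3.01, 3.14, 3.14, 3.14].

### API

Orientations are given as a unit quaternion [x, y, z, w].
In Python, from station import r, eyes, workorder gives the robot as it stands.
- The arm moves only by the shell command python3 -m jog 'ROWS' [OPENING] [FORCE]. ROWS is JSON, a list of rows, each a list of 2 entries, a list of its own where there are three numbers: the shift along the tool's x, y, z in cm, then the turn, a rotation vector about the tool's x, y, z in rad. In form: [[[dx, dy, dz], [ax, ay, az]], ...]. A call has 1 to 20 rows; each row shifts and turns the commanded pose from where the row before left it, along the tool's axes as they then stand; what a row does not reach is not made up. A row lasts 1/8 s, in which the tool goes at most 62.5 mm and 10.7 degrees, less where a joint would pass 70% of its speed; a pose out of reach is approached as far as the arm can. A call with a gripper value outside its range is refused whole. OPENING is the finger opening in cm, from 0 to 8.78, set as the call begins (- or left out, the last holds). The fingers move at their own pace and stop on an object; FORCE is the grip in N (left out, the last holds). Time passes only in rows, so rows that do not move let the fingers close. It gives the time, the measured TCP pose, the force, the opening and the grip force at its end, in the units of the state.
- r.get_obs(): the state, without advancing time (a new reading comes with each control period).
- eyes.snapshot(name): name is "scene" or "top"; returns (picture, depth): 480x640x3 uint8, red, green, blue; 480x640 float32, mm along the optical axis (not along the pixel's ray), 0 where there is no reading.
- eyes.calibration(name): a dict with "camera_matrix" (3x3 intrinsics, pixels), "view" (4x4, takes a point from world to camera coordinates). Camera axes: x right, y down, z forward; pixel columns grow to the right and rows downward; lengths in mm; the calibration is good to about 2 mm. A picture is of the moment at which its call begins. calibration takes no time and is no camera call.
- workorder.hand_in(): hands the job in; it is judged then, once.
The state is a dict: "time": time; "qpos": joint angles; "joint_vel": joint speeds; "tau": joint torques, N m; "eef_pos": TCP position; "orientation": TCP orientation; "wrist_force": force on the tool from outside, world axes, zero at the start; "torque": the same for the moment, N m; "grip_width": finger opening in mm; "grasp_force": force on a finger pad.
Only numpy, scipy, OpenCV 4.12 (cv2) and the standard library are available. Lean on these libraries where they do the work, as an engineer would, in place of code of your own. Each camera call takes 0.05 s, during which the arm holds its last target. There are 200 camera calls.

## Working session

There is one attempt and no reset: what is moved stays moved. The work goes in short steps, Python scripts to look and compute and a shell command to move; the robot and the scene stay as the last step left them, time stands still between calls to the robot, and variables do not carry over. Pictures are saved under pics/ and viewed, at most 10 in all, crops included, and the job is handed in when it is done.

```bash
mkdir -p pics; cat > h.py <<'E'
import numpy as np,cv2
from station import r,eyes,workorder
def snap(n):
    p,d=eyes.snapshot(n); return p,d
def world(n,d):
    c=eyes.calibration(n);K=np.array(c["camera_matrix"]);V=np.linalg.inv(np.array(c["view"]))
    v,u=np.mgrid[0:480,0:640]
    P=np.stack([(u-K[0,2])/K[0,0]*d,(v-K[1,2])/K[1,1]*d,d,np.ones_like(d)],-1)
    W=(P@V.T)[...,:3]; W[d==0]=np.nan
    return W
def save(f,p): cv2.imwrite(f,p[...,::-1])
E
python3 - <<'E'
from h import *
for n in("scene","top"):
    p,d=snap(n);save(f"pics/{n}0.png",p);np.save(n+"W.npy",world(n,d))
o=r.get_obs();print(o["time"],o["eef_pos"],o["orientation"],o["grip_width"])
E
```

```text
0.1 [ 208.12719242 -588.84312993  221.89541297] [ 9.85597318e-01  1.69107653e-01 -1.69253582e-04 -7.07709595e-04] 88.01243899210236
```

View pics/scene0.png

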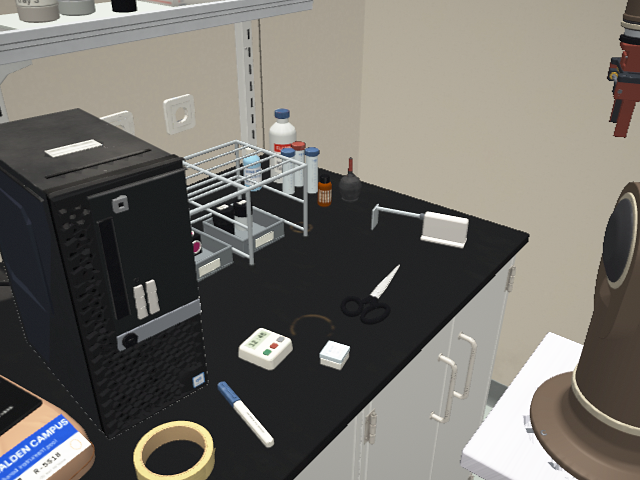

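View pics/top0.png

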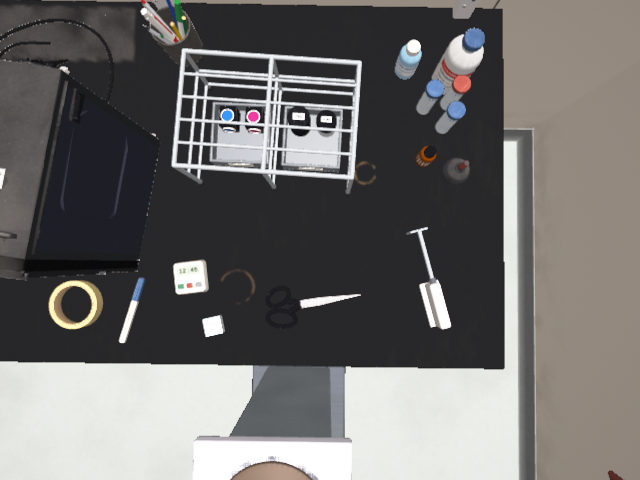

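The top view shows the round cases (blue and magenta lids, about (240,118)) in the left bay and the cubes in the right bay. The hook handle is at (435,303) and its blade at (418,231). The rack's front is at roughly row 185.

```bash
python3 - <<'E'
from h import *
W=np.load("topW.npy");p=cv2.imread("pics/top0.png")
V,U=np.mgrid[0:480,0:640]
def sel(u0,u1,v0,v1,z0,z1): return (U>=u0)&(U<=u1)&(V>=v0)&(V<=v1)&(W[...,2]>z0)&(W[...,2]<z1)
def box(n,m):
    q=W[m];rc=cv2.minAreaRect(q[:,:2].astype(np.float32));print(n,len(q),"med",np.median(q,0).round(1),"rect",np.round(rc,1) if 0 else [np.round(x,1) for x in rc])
box("handle top",sel(405,465,270,340,50,62))
box("rod",sel(405,445,237,280,38,58))
box("blade",sel(400,440,222,240,25,60))
print("blade pts",W[sel(400,440,222,240,25,60)].round(0)[::4].tolist())
box("rack roof",sel(165,370,40,190,157,176))
# tray: front lip heights
for n,u0,u1 in(("L",205,268),("R",278,345)):
    m=sel(u0,u1,150,178,30,46);box("lip"+n,m)
    for u in range(u0,u1,6):
        mm=m&(U==u)
        if mm.any(): q=W[mm];print(u,q[:,0].min().round(1),q[:,0].max().round(1),q[:,1].mean().round(1),q[:,2].mean().round(1))
    q=W[sel(u0,u1,100,178,1.5,12)];print("floor",q.min(0).round(),q.max(0).round())
# rack front posts near table
for n,u0,u1 in(("pL",170,205),("pM",262,282),("pR",340,362)):
    m=sel(u0,u1,165,195,6,150);q=W[m];print(n,len(q),np.median(q,0).round(1),q.min(0).round(),q.max(0).round())
for n in("timer",(170,212,258,298)),("cov",(200,228,314,340)),("scis",(262,365,283,330)),("oil",(415,440,143,170)),("dropper",(440,475,155,185)):
    q=W[sel(*n[1],4,120)];print(n[0],len(q),q.min(0).round() if len(q) else "",q.max(0).round() if len(q) else "")
E
```

```text
handle top 535 med [ 433.4 -324.1   54.9] rect [array([ 441.4, -322.3]), array([110.4,  22.2]), np.float64(15.3)]
rod 195 med [ 521.7 -300.1   47.8] rect [array([ 523.1, -301. ]), array([88.3, 12.1]), np.float64(14.1)]
blade 81 med [ 574.1 -286.5   47. ] rect [array([ 568.6, -286.2]), array([22.3, 34.2]), np.float64(15.0)]
blade pts [[582.0, -295.0, 47.0], [580.0, -287.0, 46.0], [580.0, -294.0, 51.0], [578.0, -279.0, 47.0], [578.0, -287.0, 46.0], [580.0, -299.0, 28.0], [576.0, -277.0, 49.0], [576.0, -285.0, 48.0], [574.0, -267.0, 45.0], [574.0, -275.0, 44.0], [574.0, -284.0, 51.0], [572.0, -268.0, 43.0], [572.0, -284.0, 48.0], [571.0, -285.0, 46.0], [568.0, -285.0, 48.0], [566.0, -284.0, 49.0], [565.0, -285.0, 45.0], [563.0, -285.0, 44.0], [561.0, -285.0, 45.0], [561.0, -293.0, 46.0], [559.0, -292.0, 49.0]]
rack roof 5341 med [765.5   1.6 167.1] rect [array([765.1,   1.7]), array([312.5, 208.4]), np.float64(87.1)]
lipL 229 med [710.5  79.3  38.6] rect [array([719.5,  73.9]), array([ 28.4, 116.9]), np.float64(0.3)]
211 710.1 731.8 129.4 38.6
217 707.7 711.5 116.7 40.4
223 708.6 712.3 
[... 346 characters left out ...]
6.3 -28.5 39.6
296 702.9 707.1 -40.3 37.6
302 702.4 706.9 -52.2 36.6
308 701.0 705.7 -64.2 37.4
314 701.6 704.9 -76.3 39.1
320 700.8 705.2 -88.2 37.8
326 699.6 703.2 -100.2 40.2
332 699.5 704.1 -112.2 38.7
338 699.9 736.7 -123.9 38.1
floor [ 685. -139.    2.] [852.   0.  12.]
pL 163 [672.3 155.9  65.9] [667. 152.   6.] [694. 163. 149.]
pM 154 [666.2   4.7  37.4] [658. -13.   6.] [708.  23. 148.]
pR 98 [ 655.3 -144.    56.8] [ 651. -150.    8.] [ 710. -140.  147.]
timer 1008 [443. 138.   4.] [513. 203.  25.]
cov 348 [361. 100.   4.] [402. 141.  24.]
scis 910 [ 376. -176.    4.] [470.  22.  14.]
oil 318 [ 713. -316.    5.] [ 745. -285.   74.]
dropper 611 [ 672. -399.    4.] [ 736. -334.  108.]
```

```bash
python3 -m jog '[[[3,-1.75,0],[0,0,0]],[[3,-1.75,0],[0,0,0]],[[3,-1.75,0],[0,0,0]],[[3,-1.75,0],[0,0,0]],[[3,-1.75,0],[0,0,0]],[[3,-1.75,0],[0,0,0]],[[3,-1.75,0],[0,0,0]],[[3,-1.75,0],[0,0,0]],[[3,-1.75,0],[0,0,0]],[[3,-1.75,0],[0,0,0]],[[0,0,0],[0,0,0.08]],[[0,0,0],[0,0,0]],[[0,0,0],[0,0,0]]]' 8.7 20
cat > pose.py <<'E'
# offset of TCP target in tool axes: python3 pose.py x y z yaw_deg
from h import *
import sys
from scipy.spatial.transform import Rotation as R
o=r.get_obs();q=R.from_quat(o["orientation"]);M=q.as_matrix()
x,y,z,yaw=map(float,sys.argv[1:5]);a=np.radians(yaw)
T=np.array([[np.cos(a),np.sin(a),0],[np.sin(a),-np.cos(a),0],[0,0,-1]])
print("t",o["time"],"pos",o["eef_pos"].round(1) if hasattr(o["eef_pos"],"round") else o["eef_pos"],"yaw",np.degrees(np.arctan2(M[1,0],M[0,0])).round(2))
print("shift cm",(M.T@(np.array([x,y,z])-o["eef_pos"])/10).round(2),"turn",R.from_matrix(M.T@T).as_rotvec().round(4),"F",np.round(o["wrist_force"],1),"w",round(o["grip_width"],1))
E
python3 pose.py 432 -323.5 13 15
```

```text
time: 1.72
eef_pos: [432.4, -324.6, 222.5]
orientation: [0.992, 0.13, -0.0, -0.0]
wrist_force: [-0.1, -0.3, 0.7]
grip_width: 86.8
grasp_force: 0.0
t 1.725 pos [ 432.4 -324.6  222.5] yaw 14.93
shift cm [ 0.   -0.12 20.95] turn [-0.0002  0.0004 -0.0012] F [-0.1 -0.3  0.7] w 86.8
```

Descend to the handle, slowing near the bottom.

```bash
python3 -m jog '[[[0,-0.1,3],[0,0,0]],[[0,0,3],[0,0,0]],[[0,0,3],[0,0,0]],[[0,0,3],[0,0,0]],[[0,0,3],[0,0,0]],[[0,0,2],[0,0,0]],[[0,0,1.5],[0,0,0]],[[0,0,1.5],[0,0,0]],[[0,0,0.9],[0,0,0]],[[0,0,0],[0,0,0]]]'
python3 -m jog '[[[0,0,0],[0,0,0]],[[0,0,0],[0,0,0]],[[0,0,0],[0,0,0]],[[0,0,0],[0,0,0]],[[0,0,0],[0,0,0]],[[0,0,0],[0,0,0]],[[0,0,0],[0,0,0]],[[0,0,0],[0,0,0]]]' 1.5 40
python3 pose.py 432 -323.5 13 15
```

```text
time: 2.98
eef_pos: [432.3, -323.2, 13.2]
orientation: [0.992, 0.13, -0.0, -0.0]
wrist_force: [-0.7, 0.3, 0.4]
grip_width: 87.4
grasp_force: 0.0
time: 3.98
eef_pos: [432.6, -323.4, 13.6]
orientation: [0.992, 0.13, 0.0, 0.0]
wrist_force: [-0.1, 0.3, -0.5]
grip_width: 21.7
grasp_force: 40.0
t 3.975 pos [ 432.6 -323.4   13.6] yaw 14.88
shift cm [-0.06 -0.    0.06] turn [ 0.0001 -0.     -0.002 ] F [-0.1  0.3 -0.5] w 21.7
```

```bash
python3 -m jog '[[[0,0,-1],[0,0,0]],[[0,0,-2],[0,0,0]],[[0,0,-2],[0,0,0]],[[0,0,-1],[0,0,0]],[[0,0,0],[0,0,0.08]],[[0,0,0],[0,0,0.08]],[[0,0,0],[0,0,0.08]],[[0,0,0],[0,0,0.074]]]'
python3 -m jog '[[[0.1,-1.5,0],[0,0,0]],[[0.1,-3,0],[0,0,0]],[[0.1,-3,0],[0,0,0]],[[0.1,-3,0],[0,0,0]],[[0.1,-3,0],[0,0,0]],[[0.1,-3,0],[0,0,0]],[[0.1,-3,0],[0,0,0]],[[0.1,-3,0],[0,0,0]],[[0.1,-3,0],[0,0,0]],[[0.1,-3,0],[0,0,0]],[[0.1,-3,0],[0,0,0]],[[0.1,-3,0],[0,0,0]],[[0.1,-3,0],[0,0,0]],[[0.1,-2.1,0],[0,0,0]],[[0,-1.5,0],[0,0,0]],[[0,0,0],[0,0,0]],[[0,0,0],[0,0,0]]]'
python3 pose.py 468 87 73 -3
python3 - <<'E'
from h import *
p,d=snap("top");save("pics/top1.png",p);W=world("top",d);np.save("topW1.npy",W)
V,U=np.mgrid[0:480,0:640]
m=(W[...,0]>525)&(W[...,0]<650)&(abs(W[...,1]-80)<40)&(W[...,2]>70)&(W[...,2]<140)
q=W[m];print(len(q))
for a,b in((530,560),(560,590),(590,612)):
    k=q[(q[:,0]>a)&(q[:,0]<b)];print(a,np.median(k,0).round(1))
k=q[q[:,0]>610];print(k.round(0)[::3].tolist())
cv2.imwrite("pics/c1.png",cv2.resize(p[130:330,130:330,::-1],(600,600)))
s,_=snap("scene");save("pics/scene1.png",s)
E
```

```text
time: 4.97
eef_pos: [432.3, -323.1, 73.6]
orientation: [1.0, -0.028, -0.0, -0.0]
wrist_force: [0.0, 0.9, -1.1]
grip_width: 21.8
grasp_force: 40.0
time: 7.1
eef_pos: [468.5, 85.5, 73.6]
orientation: [1.0, -0.027, -0.0, 0.0]
wrist_force: [-0.0, 0.1, -1.0]
grip_width: 21.9
grasp_force: 40.0
t 7.1 pos [468.5  85.5  73.6] yaw -3.12
shift cm [-0.06 -0.15  0.06] turn [ 0.0006  0.0003 -0.0021] F [-0.   0.1 -1. ] w 21.9
306
530 [546.1  79.  107.2]
560 [575.4  78.  107.7]
590 [600.9  76.4 107.4]
[[621.0, 92.0, 107.0], [621.0, 87.0, 105.0], [620.0, 93.0, 104.0], [620.0, 87.0, 105.0], [619.0, 81.0, 107.0], [619.0, 75.0, 108.0], [620.0, 71.0, 105.0], [620.0, 65.0, 107.0], [620.0, 60.0, 104.0], [618.0, 87.0, 104.0], [618.0, 81.0, 106.0], [618.0, 76.0, 107.0], [618.0, 70.0, 106.0], [618.0, 64.0, 109.0], [618.0, 59.0, 106.0], [618.0, 90.0, 91.0], [617.0, 84.0, 93.0], [616.0, 75.0, 107.0], [617.0, 71.0, 100.0], [617.0, 66.0, 99.0], [616.0, 59.0, 106.0], [619.0, 59.0, 82.0], [618.0, 88.0, 76.0], [614.0, 75.0, 108.0], [617.0, 76.0, 81.0], [617.0, 69.0, 86.0], [617.0, 63.0, 88.0], [617.0, 58.0, 85.0], [612.0, 77.0, 109.0], [617.0, 68.0, 72.0], [616.0, 62.0, 74.0], [610.0, 79.0, 108.0], [610.0, 74.0, 107.0]]
```

View pics/c1.png

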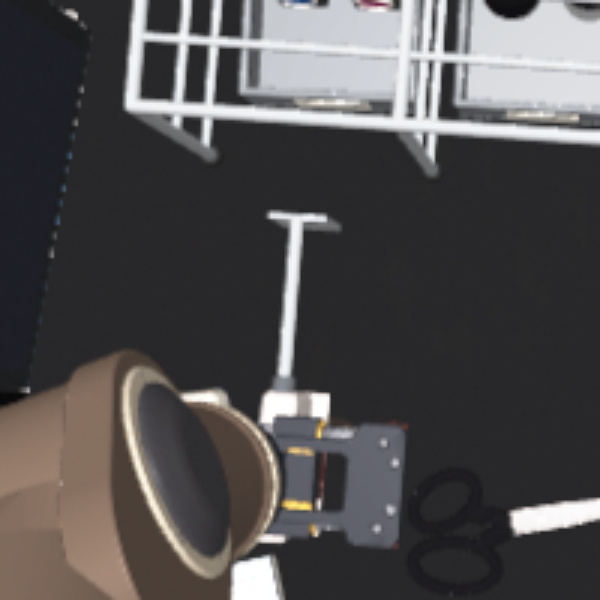

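View pics/scene1.png

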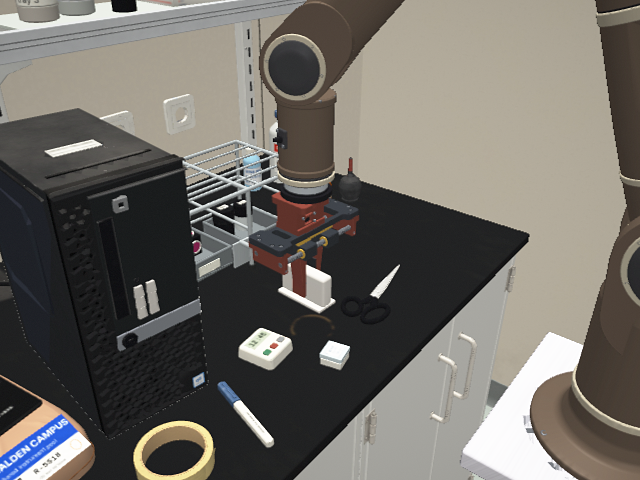

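The crop shows the blade at about (305,218), in line with the left tray's lip. I still need to check that the black PC on the left clears the 178 mm gripper body.

```bash
python3 - <<'E'
from h import *
W=np.concatenate([np.load("topW.npy").reshape(-1,3),np.load("sceneW.npy").reshape(-1,3)])
for x in range(420,680,20):
    k=W[(abs(W[:,0]-x)<10)&(W[:,1]>120)&(W[:,1]<500)&(W[:,2]>40)]
    if len(k): print(x,np.percentile(k[:,1],[0,1,5]).round(),k[:,2].max().round())
E
```

```text
480 [278. 281. 282.] 354.0
500 [276. 279. 282.] 354.0
520 [272. 274. 275.] 353.0
540 [268. 271. 272.] 354.0
560 [265. 268. 269.] 354.0
580 [262. 265. 266.] 352.0
600 [259. 262. 263.] 352.0
620 [257. 259. 261.] 352.0
640 [254. 257. 258.] 352.0
660 [120. 133. 254.] 352.0
```

```bash
python3 -m jog '[[[1.5,-0.1,0],[0,0,0]],[[2,-0.1,0],[0,0,0]],[[2,-0.1,0],[0,0,0]],[[2,-0.1,0],[0,0,0]],[[2,0,0],[0,0,0]],[[1.5,0,0],[0,0,0]],[[0.6,0,0],[0,0,0]],[[0,0,0],[0,0,0]]]'
python3 - <<'E'
from h import *
p,d=snap("top");W=world("top",d)
m=(W[...,0]>700)&(W[...,0]<770)&(abs(W[...,1]-72)<50)&(W[...,2]>60)&(W[...,2]<125)
print(W[m].round(0)[::5].tolist())
cv2.imwrite("pics/c2.png",cv2.resize(p[80:200,160:360,::-1],(800,480)))
E
```

```text
time: 8.2
eef_pos: [584.8, 83.9, 73.4]
orientation: [1.0, -0.027, -0.0, 0.0]
wrist_force: [-0.1, -0.0, -2.3]
grip_width: 21.9
grasp_force: 40.0
[[737.0, 92.0, 105.0], [736.0, 83.0, 106.0], [737.0, 74.0, 104.0], [735.0, 91.0, 102.0], [735.0, 81.0, 106.0], [735.0, 72.0, 105.0], [735.0, 62.0, 107.0], [734.0, 90.0, 100.0], [734.0, 80.0, 102.0], [733.0, 70.0, 105.0], [734.0, 61.0, 104.0], [734.0, 90.0, 92.0], [731.0, 77.0, 107.0], [733.0, 70.0, 98.0], [733.0, 60.0, 100.0], [734.0, 87.0, 87.0], [729.0, 73.0, 107.0], [733.0, 67.0, 93.0], [732.0, 57.0, 95.0], [734.0, 85.0, 79.0], [733.0, 75.0, 83.0], [732.0, 64.0, 87.0], [735.0, 57.0, 76.0], [734.0, 57.0, 75.0], [720.0, 72.0, 104.0], [718.0, 71.0, 106.0], [714.0, 78.0, 107.0], [712.0, 76.0, 107.0], [710.0, 74.0, 108.0], [708.0, 72.0, 108.0], [704.0, 78.0, 107.0], [703.0, 78.0, 106.0], [700.0, 77.0, 109.0]]
```

View pics/c2.png

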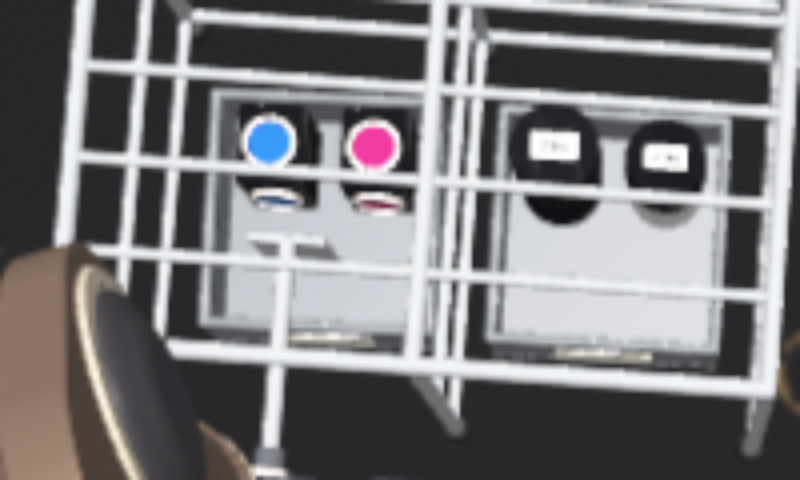

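The crop changes my reading. The left tray's bodies look square with round coloured windows on top, and the right tray's look like round black cylinders with white labels. Their heights (70 or 50 mm) will settle which is which.

```bash
python3 - <<'E'
from h import *
W=np.load("topW.npy")
for n,(u,v) in dict(blue=(227,116),mag=(253,117),c1=(298,116),c2=(326,119)).items():
    print(n,np.nanmedian(W[v-2:v+3,u-2:u+3].reshape(-1,3),0).round(1))
for n,u0,u1 in(("L",212,266),("R",284,342)):
    z=W[100:140,u0:u1,2];print(n,np.histogram(z[~np.isnan(z)],bins=range(40,90,4)))
p=cv2.imread("pics/top0.png")
cv2.imwrite("pics/c3.png",cv2.resize(p[90:175,195:355],(800,425),interpolation=cv2.INTER_CUBIC))
E
```

```text
blue [799.4  98.6  44.4]
mag [798.1  46.6  44.6]
c1 [793.8 -44.5  70. ]
c2 [791.6 -98.7  61.7]
L (array([362, 294,  10,   0,   0,   0,   0,   0,   0,   0,   0,   0]), array([40, 44, 48, 52, 56, 60, 64, 68, 72, 76, 80, 84, 88]))
R (array([ 88,  16,  21,  14, 103, 220, 121, 252,   9,   0,   0,   0]), array([40, 44, 48, 52, 56, 60, 64, 68, 72, 76, 80, 84, 88]))
```

View pics/c3.png

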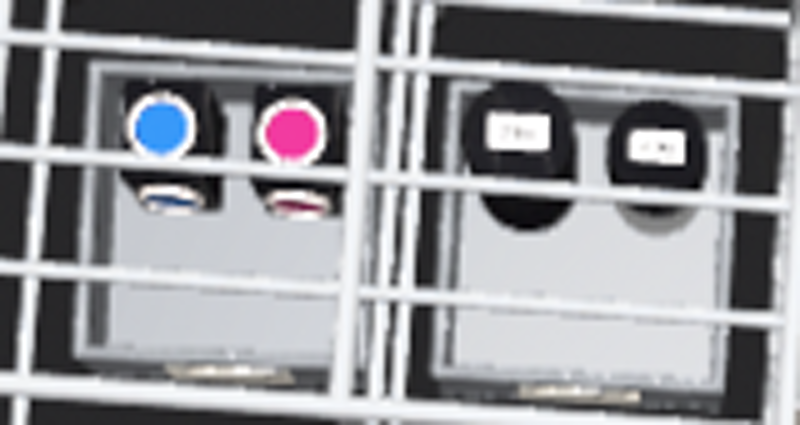

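It is confirmed: the right tray holds the round cylinders (62 and 70 mm high), while the left holds cubes with flat tops at about 45 mm. The target is the right tray. I back out, shift right, and will pull with the tip about 21 mm up so the foot clears the scissors (14 mm high).

```bash
python3 -m jog '[[[-1.5,0,0],[0,0,0]],[[-2,0,0],[0,0,0]],[[-2,0,0],[0,0,0]],[[-2,0,0],[0,0,0]],[[-2,0,0],[0,0,0]],[[-1.5,0,0],[0,0,0]],[[-1,0,0],[0,0,0]],[[0,0,0],[0,0,0]],[[0.1,1.5,0],[0,0,0]],[[0.1,3,0],[0,0,0]],[[0.2,3,0],[0,0,0]],[[0.2,3,0],[0,0,0]],[[0.2,2.6,0],[0,0,0]],[[0,1.5,0],[0,0,0]],[[0,0,0],[0,0,0]]]'
python3 pose.py 579 -62 73.5 -3
python3 - <<'E'
from h import *
p,d=snap("top");W=world("top",d)
m=(W[...,0]>605)&(W[...,0]<640)&(abs(W[...,1]+64)<50)&(W[...,2]>95)&(W[...,2]<125)
print(W[m].round(0)[::5].tolist())
E
```

```text
time: 10.12
eef_pos: [465.1, -57.0, 73.5]
orientation: [1.0, -0.028, -0.0, 0.0]
wrist_force: [0.5, 0.3, -1.9]
grip_width: 21.7
grasp_force: 40.0
t 10.125 pos [465.1 -57.   73.5] yaw -3.26
shift cm [11.4  -0.15  0.  ] turn [ 0.0003  0.0002 -0.0045] F [ 0.5  0.3 -1.9] w 21.7
[[618.0, -51.0, 107.0], [616.0, -53.0, 109.0], [616.0, -61.0, 106.0], [616.0, -71.0, 109.0], [616.0, -80.0, 108.0], [614.0, -58.0, 106.0], [614.0, -67.0, 108.0], [615.0, -76.0, 107.0], [614.0, -61.0, 97.0], [613.0, -71.0, 103.0], [613.0, -80.0, 106.0], [611.0, -67.0, 109.0], [609.0, -69.0, 107.0], [605.0, -63.0, 105.0]]
```

```bash
python3 -m jog '[[[1.5,-0.1,0],[0,0,0]],[[2,0,0],[0,0,0]],[[2,0,0],[0,0,0]],[[2,0,0],[0,0,0]],[[2,0,0],[0,0,0]],[[1.4,0,0],[0,0,0]],[[0.5,0,0],[0,0,0]],[[0,0,0],[0,0,0]]]'
python3 - <<'E'
from h import *
p,d=snap("top");W=world("top",d)
m=(W[...,0]>715)&(W[...,0]<760)&(abs(W[...,1]+70)<50)&(W[...,2]>95)&(W[...,2]<125)
print(W[m].round(0)[::5].tolist())
cv2.imwrite("pics/c4.png",cv2.resize(p[80:200,200:400,::-1],(800,480)))
E
```

```text
time: 11.18
eef_pos: [578.9, -60.5, 73.4]
orientation: [1.0, -0.027, -0.0, -0.0]
wrist_force: [-0.6, 0.6, -1.5]
grip_width: 21.8
grasp_force: 40.0
[[732.0, -54.0, 103.0], [732.0, -63.0, 104.0], [730.0, -59.0, 105.0], [729.0, -69.0, 109.0], [730.0, -78.0, 106.0], [728.0, -54.0, 103.0], [728.0, -63.0, 107.0], [727.0, -72.0, 108.0], [728.0, -81.0, 105.0], [728.0, -57.0, 97.0], [726.0, -67.0, 107.0], [728.0, -76.0, 100.0], [727.0, -85.0, 104.0], [723.0, -72.0, 109.0], [722.0, -67.0, 108.0], [720.0, -69.0, 107.0]]
```

View pics/c4.png

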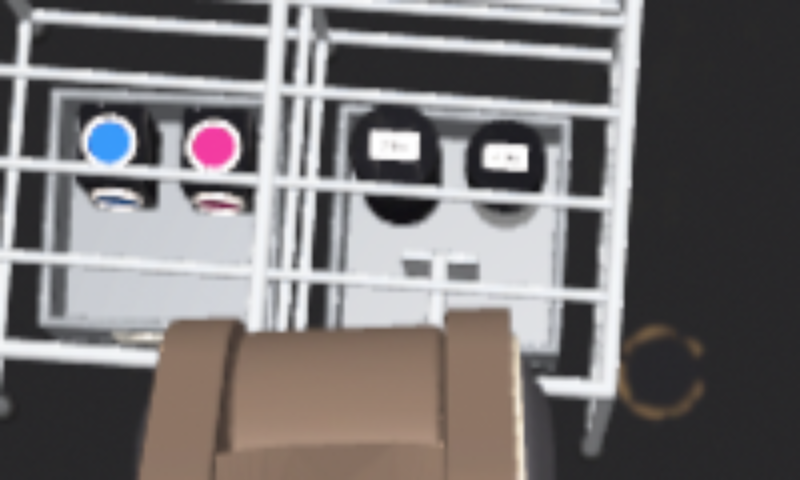

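The blade is over the free front half of the round-case tray, around (440,265) in the crop. I lower it to about 21 mm above the worktop, then drag.

```bash
python3 -m jog '[[[0,0,1],[0,0,0]],[[0,0,1.2],[0,0,0]],[[0,0,1.2],[0,0,0]],[[0,0,0.5],[0,0,0]],[[0,0,0],[0,0,0]],[[0,0,0],[0,0,0]]]'
python3 -m jog '[[[-0.5,0,0],[0,0,0]],[[-0.5,0,0],[0,0,0]],[[-0.5,0,0],[0,0,0]],[[-0.5,0,0],[0,0,0]],[[-0.5,0,0],[0,0,0]],[[-0.5,0,0],[0,0,0]],[[-0.5,0,0],[0,0,0]],[[-0.5,0,0],[0,0,0]],[[-0.5,0,0],[0,0,0]],[[-0.5,0,0],[0,0,0]]]'
python3 pose.py 452 -54 34.5 -3
```

```text
time: 11.98
eef_pos: [579.3, -60.9, 34.9]
orientation: [1.0, -0.027, 0.0, 0.0]
wrist_force: [-0.2, -0.3, -2.8]
grip_width: 21.8
grasp_force: 40.0
time: 13.22
eef_pos: [529.0, -58.2, 34.8]
orientation: [1.0, -0.027, 0.0, 0.0]
wrist_force: [3.3, -0.4, -1.8]
grip_width: 21.6
grasp_force: 40.0
t 13.225 pos [529.  -58.2  34.8] yaw -3.11
shift cm [-7.71  0.    0.02] turn [ 0.     -0.0005 -0.0018] F [ 3.3 -0.4 -1.8] w 21.6
```

```bash
python3 -m jog '[[[-0.6,0,0],[0,0,0]],[[-0.6,0,0],[0,0,0]],[[-0.6,0,0],[0,0,0]],[[-0.6,0,0],[0,0,0]],[[-0.6,0,0],[0,0,0]],[[-0.6,0,0],[0,0,0]],[[-0.6,0,0],[0,0,0]],[[-0.6,0,0],[0,0,0]],[[-0.6,0,0],[0,0,0]],[[-0.6,0,0],[0,0,0]],[[-0.6,0,0],[0,0,0]],[[-0.6,0,0],[0,0,0]],[[-0.4,0,0],[0,0,0]],[[0,0,0],[0,0,0]],[[0,0,0],[0,0,0]],[[0,0,0],[0,0,0]]]'
cat > chk.py <<'E'
from h import *
import sys
p,d=snap("top");W=world("top",d);save("pics/"+sys.argv[1],p)
for n,x0,x1,y0,y1 in(("R",560,720,-135,-5),("L",690,730,5,140)):
    z=W[...,2];m=(W[...,0]>x0)&(W[...,0]<x1)&(W[...,1]>y0)&(W[...,1]<y1)&(z>35)&(z<45)
    q=W[m]
    for a in range(y0,y1,15):
        k=q[(q[:,1]>=a)&(q[:,1]<a+15)]
        if len(k): print(n,a+7,np.percentile(k[:,0],[2,20,50]).round(1),len(k))
E
python3 chk.py t5.png; python3 pose.py 452 -54 34.5 -3
```

```text
time: 15.22
eef_pos: [452.4, -54.0, 34.4]
orientation: [1.0, -0.027, -0.001, 0.0]
wrist_force: [-0.3, -0.3, -0.9]
grip_width: 21.7
grasp_force: 40.0
R -128 [601.  633.8 666. ] 126
R -113 [593.9 597.8 619.5] 89
R -98 [595.5 597.4 665.5] 52
R -83 [595.3 597.2 670.1] 46
R -68 [597.1 598.9 713.2] 37
R -53 [596.8 598.8 673.3] 38
R -38 [598.4 598.8 602.3] 34
R -23 [598.4 600.1 602.6] 40
R -8 [600.2 619.2 652. ] 169
L 12 [706.  709.7 715.7] 30
L 27 [706.1 707.4 709. ] 7
L 42 [706.8 707.8 709.5] 24
L 57 [706.9 707.5 708.9] 21
L 72 [706.9 707.3 708.9] 22
L 87 [708.1 708.6 710.5] 22
L 102 [708.1 708.7 710.2] 23
L 117 [707.9 708.7 710.2] 21
L 132 [708.3 711.9 718.4] 33
t 15.275 pos [452.5 -54.1  34.3] yaw -3.11
shift cm [-0.05 -0.   -0.02] turn [ 0.0001  0.0016 -0.0019] F [ 0.4  0.3 -1.6] w 21.7
```

The lip is at x≈598.5, about 59 mm out of the rack, with yaw ≈-2.5°. The other tray has not moved. I free the blade, lift, and carry the hook back to its empty starting spot.

```bash
python3 -m jog '[[[0.5,0,0],[0,0,0]],[[0.5,0,0],[0,0,0]],[[0,0,-1],[0,0,0]],[[0,0,-2],[0,0,0]],[[0,0,-2],[0,0,0]],[[0,0,-1],[0,0,0]],[[0,0,0],[0,0,0]],[[-0.5,1,0],[0,0,0]],[[-0.5,2,0],[0,0,0]],[[-0.5,3,0],[0,0,0]],[[0,3,0],[0,0,0]],[[0,3,0],[0,0,0]],[[0,3,0],[0,0,0]],[[0,3,0],[0,0,0]],[[0,3,0],[0,0,0]],[[0,3,0],[0,0,0]],[[0,2,0],[0,0,0]],[[0,1,0],[0,0,0]],[[0,0,0],[0,0,-0.08]],[[0,0,0],[0,0,-0.08]]]'
python3 -m jog '[[[0,0,0],[0,0,-0.08]],[[0,0,0],[0,0,-0.074]],[[0,0,0],[0,0,0]],[[0,0,2],[0,0,0]],[[0,0,2],[0,0,0]],[[0,0,2],[0,0,0]],[[0,0,0.8],[0,0,0]],[[0,0,0.5],[0,0,0]],[[0,0,0.3],[0,0,0]],[[0,0,0],[0,0,0]]]'
python3 pose.py 432 -323 13.6 15
```

```text
time: 17.77
eef_pos: [433.5, -322.6, 94.3]
orientation: [0.999, 0.055, -0.0, -0.0]
wrist_force: [0.6, 0.8, -1.1]
grip_width: 22.1
grasp_force: 40.0
time: 19.02
eef_pos: [433.7, -323.5, 18.9]
orientation: [0.992, 0.129, 0.0, 0.0]
wrist_force: [-0.4, 0.3, -1.7]
grip_width: 21.6
grasp_force: 40.0
t 19.025 pos [ 433.7 -323.5   18.9] yaw 14.87
shift cm [-0.16 -0.09  0.53] turn [ 0.0004 -0.0003 -0.0022] F [-0.4  0.3 -1.7] w 21.6
```

```bash
python3 -m jog '[[[0,0,0.2],[0,0,0]],[[0,0,0.2],[0,0,0]],[[0,0,0.1],[0,0,0]],[[0,0,0],[0,0,0]],[[0,0,0],[0,0,0]]]'
python3 -m jog '[[[0,0,0],[0,0,0]],[[0,0,0],[0,0,0]],[[0,0,0],[0,0,0]],[[0,0,0],[0,0,0]],[[0,0,0],[0,0,0]],[[0,0,0],[0,0,0]]]' 8.7
python3 -m jog '[[[0,0,-1],[0,0,0]],[[0,0,-3],[0,0,0]],[[0,0,-4],[0,0,0]],[[0,0,-4],[0,0,0]],[[0,0,-4],[0,0,0]],[[0,0,-4],[0,0,0]],[[-3,3,0],[0,0,0]],[[-4,4,0],[0,0,0]],[[-4,4,0],[0,0,0]],[[-4,4,0],[0,0,0]],[[0,0,0],[0,0,0]],[[0,0,0],[0,0,0]]]'
python3 chk.py t6.png
```

```text
time: 19.65
eef_pos: [433.6, -323.4, 13.7]
orientation: [0.992, 0.13, 0.0, 0.0]
wrist_force: [-0.3, 0.4, -1.0]
grip_width: 21.8
grasp_force: 40.0
time: 20.4
eef_pos: [433.5, -323.4, 13.6]
orientation: [0.992, 0.13, -0.0, 0.0]
wrist_force: [-0.4, 0.2, 0.6]
grip_width: 78.5
grasp_force: 0.0
time: 21.9
eef_pos: [327.4, -506.3, 213.9]
orientation: [0.992, 0.129, 0.0, -0.0]
wrist_force: [0.3, 0.2, -1.0]
grip_width: 86.7
grasp_force: 0.0
R -128 [601.  634.  665.5] 124
R -113 [593.9 597.8 620. ] 88
R -98 [595.5 597.4 665.7] 55
R -83 [595.2 597.4 671. ] 45
R -68 [597.1 599.  711.2] 49
R -53 [596.8 598.7 667.9] 43
R -38 [598.5 598.7 602.5] 34
R -23 [598.4 600.2 714.2] 41
R -8 [600.3 620.  652.1] 167
L 12 [706.1 709.7 716.2] 28
L 27 [705.6 707.4 709.3] 9
L 42 [706.6 707.3 709.1] 23
L 57 [706.7 707.1 709.3] 21
L 72 [706.6 707.1 708.8] 24
L 87 [707.6 708.7 710.2] 22
L 102 [708.2 708.7 710.3] 24
L 117 [707.9 708.6 710. ] 22
L 132 [708.5 711.8 717.7] 33
```

View pics/t6.png

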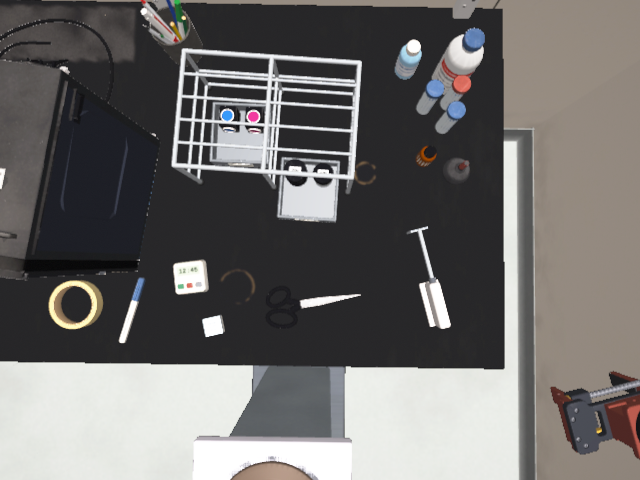

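The round-case tray stands half out at (308,195). The hook is upright at (435,303), the arm is clear, and everything else is unmoved.

```bash
python3 -c "
from station import workorder
print(workorder.hand_in())"
```

```text
the job is handed in; nothing more can be done
None
```

The tray with the round cases (right bay) is drawn about 59 mm out and nearly straight, the hook stands upright at its starting spot, and the other tray and small things look unmoved; the job is handed in, but no verdict came back.

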